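Sweep the washers through the gate into the slot

ROBOT

A 7-joint arm with a two-finger parallel gripper is mounted at the origin on the work surface. World frame = base frame: x ahead of the robot, y to its left, z up, the work surface at z = 0. Lengths are in m, angles in rad, forces in N, time in s.
With the tool pointing down it reaches from about 0.35 to 0.9 m from the base axis. Payload 8.1 kg.
Tool frame: the origin (TCP) lies where the fingers leave the gripper's body, on its centre line; the fingertips stand 66 mm ahead of it and the grasp point (between the pads) lies 47 mm ahead of it (arm.tip_reach is the distance from the TCP to the fingertips, in m); z points along the fingers, y is the direction in which the jaws open and shut (so a half turn about z gives the same grasp; the last joint's range is limited). The gripper opens to 92 mm and grips with 3 to 60 N. Pads are 19 mm wide; open, the fingers measure 130 mm over their backs; the gripper's body (75 mm by 190 mm) begins 47 mm behind the grasp point.
Start: joints at [-1.225, 0.434, 0.025, 1.573, -0.012, 1.134, -0.075], TCP at [0.271, 0.563, 0.292] pointing down, gripper open.
Joint ranges: [-2.62, 2.62], [-0.44, 2.09], [-1.27, 1.32], [0.08, 2.57], [-1.32, 4.46], [0.12, 2], [-2.74, 2.74]. Speed limits (rad/s): [2.22, 2.22, 3.01, 3.01, 3.14, 3.14, 3.14].

INTERFACE

Orientations are given as a rotation vector (axis times angle).
In Python, from cell import arm gives the robot as it stands.
- The arm moves only by the tool carry_out, never from a script. Its argument "plan" is a list of rows, each a list of 5 numbers: the shift along the world's x, y, z in cm, then the turn about the world's z in rad, then the finger opening in cm, from 0 to 9.18. In form: [[tx, ty, tz, spin, fingers], ...]. A call has 1 to 20 rows; each row is the pose to reach, as a shift and turn from the pose measured when the call began; what a row does not reach only later rows make up. A row lasts 1/10 s, in which the tool goes at most 50 mm and 8.59 degrees, less where a joint would pass 70% of its speed; a pose out of reach is approached as far as the arm can. A call with a gripper value outside its range is refused whole. The fingers move at their own pace and stop on an object; "squeeze" is the grip in N (left out, the last holds). Time passes only in rows, so rows that repeat a pose let the fingers close. It gives the time, the measured TCP pose, the force and the opening at its end, in the units of the state.
- arm.observe(): the state, without advancing time (a new reading comes with each control period).
- arm.get_image(name): name is "scene" or "side" or "wrist"; returns (picture, depth): 480x640x3 uint8, red, green, blue; 480x640 float32, m along the optical axis (not along the pixel's ray), 0 where there is no reading.
- arm.get_calibration(name): a dict with "intrinsics" (3x3 intrinsics, pixels), "rvec" (rotation vector, rad) and "tvec" (3), from world to camera coordinates, as OpenCV has them; the wrist camera has in their place "tool_from_camera" (4x4, takes a point from camera to tool coordinates, whose origin is the TCP and whose axes are the flange's). Camera axes: x right, y down, z forward; pixel columns grow to the right and rows downward; lengths in m; the calibration is good to about 2 mm. A picture is of the moment at which its call begins: read the wrist's pose just before it. get_calibration takes no time and is no camera call.
- arm.sign_off(): hands the job in, once; it reports no verdict.
The state is a dict: "clock": time; "joints": joint angles; "dq": joint speeds; "joint_efforts": joint torques, N m; "position": TCP position; "ee_rot": TCP orientation; "force": force on the tool from outside, world axes, zero at the start; "ft_torque": the same for the moment, N m; "width": opening from 0.0 (shut) to 1.0 (fully open).
Only numpy, scipy, OpenCV 4.12 (cv2) and the standard library are available. Lean on these libraries where they do the work, as an engineer would, in place of code of your own. Each camera call takes 0.05 s, during which the arm holds its last target. There are 200 camera calls.

TASK

Push the three loose steel washers across the sorting tray and out through the gap in the black gate, one at a time, so that each drops into the orange slot behind it. Only push them with the fingertips: never pick them up, never have two in the gate together, and leave the insulator, the aluminium angle and the screwdriver where they are. Finish with all three washers lying in the slot and the hand clear.

Things in the scene. Friction and masses are not known exactly. Their poses are not given: they have to be found in the camera images.
- gate (a point): middle of the gap in the black gate, at the level of the tray floor. x runs along the gate, y points level through the gap to the slot, z up. The gap is 50 mm wide (x -25 to 25); the two black bars are 8 mm thick (y -4 to 4) and rise 14 mm above the floor, from the gap to the tray's sides. The drop into the slot starts at the bars' outer face (y 4); a washer tips in once its centre is well past it
- tray: fixed wooden sorting tray, origin at table level, axes as the gate's. Flat plywood floor 56 mm above the table, y -165 to 108 mm, 228 mm wide between dark side rims 6 mm thick, 14 mm high; no rim at the -y end. The gate's middle is at x 0, y 104
- slot (a point): centre of the floor of the open-topped orange slot behind the gate, axes as the gate's. Inside it is 100 mm (x) by 65 mm (y), its floor 50 mm below the tray floor; the far wall (5 mm thick) rises 12 mm above the tray floor, the side walls (5 mm) end level with it
- washer0: thick steel washer lying flat on the tray floor, 36 mm across, 14 mm hole, 10 mm thick, about 65 g; origin at the centre of its underside, z axis along its own axis
- washer1: thick steel washer lying flat on the tray floor, 36 mm across, 14 mm hole, 10 mm thick, about 65 g; origin at the centre of its underside, z axis along its own axis
- washer2: thick steel washer lying flat on the tray floor, 36 mm across, 14 mm hole, 10 mm thick, about 65 g; origin at the centre of its underside, z axis along its own axis
- insulator: loose white ceramic knob insulator standing upright on the tray floor in one of the two corners beside the gate, 38 mm across, 42 mm high; origin at the centre of its underside, z axis along its own axis. Must be left alone
- angle: loose piece of aluminium angle lying on the tray floor in the other corner beside the gate, 30 mm (x) by 44 mm (y), upright flange 4 mm thick and 30 mm high at its -x edge; origin at the centre of its underside. Must be left alone
- screwdriver: loose screwdriver lying on the work surface to the robot's right of the tray, about 200 mm long and under 40 mm high. Must be left alone
Mind the look-alikes: they are no part of the job. What is shaped like the washer1 but green, purple or red is not meant.

How it is judged:
On the way, in this order (a step that is already met when the one before it is completed fails the run):
1. a first washer lies in the slot (((z of washer0 in the frame of gate below -0.012 m and x of washer0 in the frame of gate between -0.05 and 0.05 m and y of washer0 in the frame of gate between 0.002 and 0.07 m) or (z of washer1 in the frame of gate below -0.012 m and x of washer1 in the frame of gate between -0.05 and 0.05 m and y of washer1 in the frame of gate between 0.002 and 0.07 m) or (z of washer2 in the frame of gate below -0.012 m and x of washer2 in the frame of gate between -0.05 and 0.05 m and y of washer2 in the frame of gate between 0.002 and 0.07 m))), for 0.2 s.
2. a second washer lies in the slot, dropped in after the first ((((z of washer0 in the frame of gate below -0.012 m and x of washer0 in the frame of gate between -0.05 and 0.05 m and y of washer0 in the frame of gate between 0.002 and 0.07 m) and (z of washer1 in the frame of gate below -0.012 m and x of washer1 in the frame of gate between -0.05 and 0.05 m and y of washer1 in the frame of gate between 0.002 and 0.07 m)) or ((z of washer0 in the frame of gate below -0.012 m and x of washer0 in the frame of gate between -0.05 and 0.05 m and y of washer0 in the frame of gate between 0.002 and 0.07 m) and (z of washer2 in the frame of gate below -0.012 m and x of washer2 in the frame of gate between -0.05 and 0.05 m and y of washer2 in the frame of gate between 0.002 and 0.07 m)) or ((z of washer1 in the frame of gate below -0.012 m and x of washer1 in the frame of gate between -0.05 and 0.05 m and y of washer1 in the frame of gate between 0.002 and 0.07 m) and (z of washer2 in the frame of gate below -0.012 m and x of washer2 in the frame of gate between -0.05 and 0.05 m and y of washer2 in the frame of gate between 0.002 and 0.07 m)))), for 0.2 s.
3. the third washer lies in the slot, dropped in after the second (z of each of washer0, washer1, washer2 in the frame of gate below -0.012 m and x of washer0 in the frame of gate between -0.05 and 0.05 m and y of washer0 in the frame of gate between 0.002 and 0.07 m and x of washer1 in the frame of gate between -0.05 and 0.05 m and y of washer1 in the frame of gate between 0.002 and 0.07 m and x of washer2 in the frame of gate between -0.05 and 0.05 m and y of washer2 in the frame of gate between 0.002 and 0.07 m), for 0.2 s.
At the end, for the whole second after the job is handed in: All three washers lie at rest (under 30 mm/s) inside the orange slot, undersides' centres at least 12 mm below the tray floor and within the slot's walls; the insulator (still upright), the angle and the screwdriver are within 20 mm of where they were (all of step 3 and linear speed of each of washer0, washer1, washer2 below 0.03 m/s and distance of each of insulator, angle, screwdriver from where it was at the start of the episode below 0.02 m and angle between insulator's own z axis and vertical below 0.3 rad); the robot touches nothing.
It fails at once if a washer is lifted more than 12 mm off the tray floor (z of any of washer0, washer1, washer2 in the frame of gate above 0.012 m).
It fails at once if two washers are in the gate together (both centres within 25 mm of the gate's middle plane) ((x of washer0 in the frame of gate between -0.03 and 0.03 m and y of washer0 in the frame of gate between -0.025 and 0.025 m and z of each of washer0, washer1 in the frame of gate above -0.012 m and x of washer1 in the frame of gate between -0.03 and 0.03 m and y of washer1 in the frame of gate between -0.025 and 0.025 m) or (x of washer0 in the frame of gate between -0.03 and 0.03 m and y of washer0 in the frame of gate between -0.025 and 0.025 m and z of each of washer0, washer2 in the frame of gate above -0.012 m and x of washer2 in the frame of gate between -0.03 and 0.03 m and y of washer2 in the frame of gate between -0.025 and 0.025 m) or (x of washer1 in the frame of gate between -0.03 and 0.03 m and y of washer1 in the frame of gate between -0.025 and 0.025 m and z of each of washer1, washer2 in the frame of gate above -0.012 m and x of washer2 in the frame of gate between -0.03 and 0.03 m and y of washer2 in the frame of gate between -0.025 and 0.025 m)).
It fails at once if the insulator, angle or screwdriver is moved more than 20 mm (distance of any of insulator, angle, screwdriver from where it was at the start of the episode above 0.02 m).
It fails at once if the insulator is tipped (angle between insulator's own z axis and vertical above 0.3 rad).
It also fails if it takes over 72 s, if anything falls off the work surface, if the arm or the gripper's body presses on something with over 40 N, if the wrist force passes 120 N, or if a joint passes its speed limit or range.

## Working session

There is one attempt and no reset: what is moved stays moved. The work goes in short steps, Python scripts to look and compute and a tool call to move; the robot and the scene stay as the last step left them, time stands still between calls to the robot, and variables do not carry over. Pictures are saved under pics/ and viewed, about 8 in all and at most 12, crops included, and the job is handed in when it is done.

Besides the shell and the picture viewer there is one more tool, called by a JSON object that holds its "api" and its "payload", one argument or row to a line. carry_out: Moves the arm, as the interface text tells. Its arguments: {"type":"object","properties":{"plan":{"type":"array"},"squeeze":{"type":"number"}},"required":["plan"]}

```bash
mkdir -p pics; ls; python3 - <<'E'
from cell import arm
import cv2
s=arm.observe();print(s)
for n in("scene","side"):
    im,d=arm.get_image(n);cv2.imwrite(f"pics/{n}0.png",im[:,:,::-1]);print(n,arm.get_calibration(n))
print(arm.get_calibration("wrist"),arm.tip_reach)
E
```

```text
pics
{'clock': 0.0, 'joints': array([-1.22458896,  0.43519322,  0.02499314,  1.57407628, -0.01159688,
        1.1339789 , -0.0750939 ]), 'dq': array([-3.48323054e-04,  5.13855733e-04, -2.35548724e-04,  2.70254489e-05,
       -8.09884987e-04,  9.31767663e-04, -1.15668454e-03]), 'joint_efforts': array([ 5.58481815e-05, -6.67842937e+01,  9.84726660e-01, -3.14465868e+01,
       -6.06392696e-02,  4.28353669e-02,  2.00233872e-04]), 'position': array([0.27106432, 0.56272297, 0.29147166]), 'ee_rot': array([-6.99163813e-01, -3.06260942e+00,  2.35412284e-03]), 'force': array([-0.26563528,  0.38207675, -0.55271517]), 'ft_torque': array([ 0.00395765, -0.00670321, -0.04332806]), 'width': 0.999165178788551}
scene {'intrinsics': array([[611.66386942,   0.        , 321.55209893],
       [  0.        , 611.66386942, 241.13500895],
       [  0.        ,   0.        ,   1.        ]]), 'rvec': array([ 2.07973937,  1.01964868, -0.48604781]), 'tvec': array([-0.24743899, -0.23790823,  1.50625157])}
side {'intrinsics': array([[522.36606865,   0.        , 316.6282324 ],
       [  0.        , 522.36606865, 243.22356755],
       [  0.        ,   0.        ,   1.        ]]), 'rvec': array([ 2.37180561, -0.58602082,  0.20168853]), 'tvec': array([-0.49929449,  0.18964577,  0.88296595])}
{'intrinsics': array([[387.88285145,   0.        , 323.25033011],
       [  0.        , 387.88285145, 239.79925622],
       [  0.        ,   0.        ,   1.        ]]), 'tool_from_camera': array([[-5.13813777e-04, -9.57848907e-01, -2.87272010e-01,
         7.69728243e-02],
       [ 9.99999826e-01, -5.75718075e-04,  1.31016040e-04,
         1.19323176e-04],
       [-2.90881259e-04, -2.87271892e-01,  9.57849036e-01,
        -9.21780052e-02],
       [ 0.00000000e+00,  0.00000000e+00,  0.00000000e+00,
         1.00000000e+00]])} 0.0655
```

View pics/scene0.png

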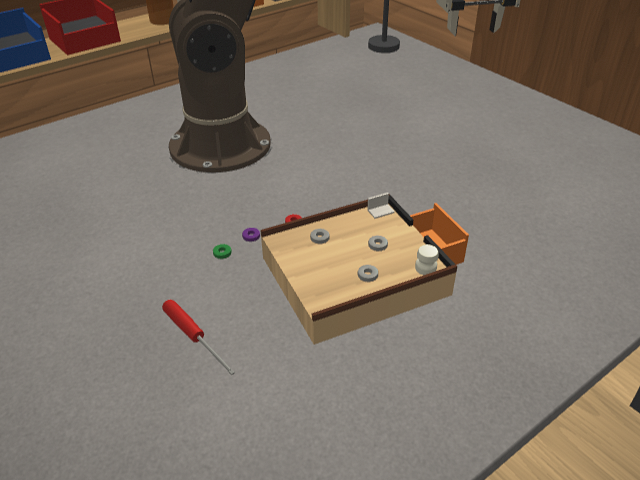

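View pics/side0.png

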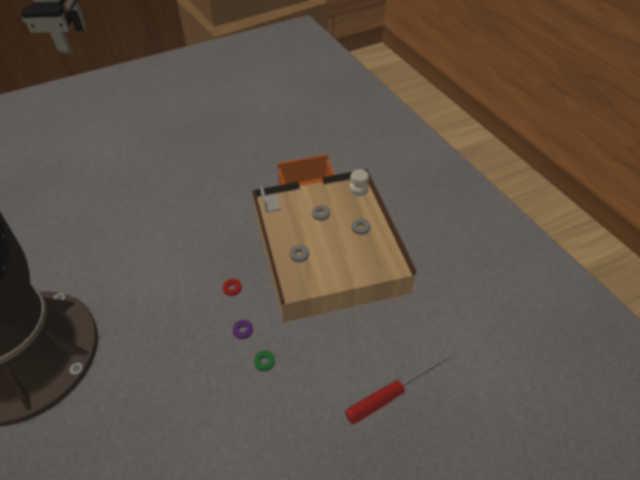

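```bash
cat > h.py <<'E'
import numpy as np,cv2
from cell import arm
from scipy.spatial.transform import Rotation as R
def cam(n,s=None):
    c=arm.get_calibration(n);K=c["intrinsics"]
    if n=="wrist":
        T=np.eye(4);T[:3,:3]=R.from_rotvec(s["ee_rot"]).as_matrix();T[:3,3]=s["position"];T=T@c["tool_from_camera"]
        return K,T[:3,:3],T[:3,3]
    M=R.from_rotvec(c["rvec"]).as_matrix()
    return K,M.T,-M.T@c["tvec"]
def cloud(n):
    s=arm.observe();im,d=arm.get_image(n);K,M,o=cam(n,s)
    v,u=np.mgrid[:480,:640]
    r=np.stack([(u-K[0,2])/K[0,0],(v-K[1,2])/K[1,1],np.ones(u.shape)],-1)@M.T
    return im,d,r*d[...,None]+o,r,o
def plane(r,o,z): # pixel rays to height z
    return o+r*((z-o[2])/r[...,2])[...,None]
E
python3 - <<'E'
from h import *
for n in("scene","side"):
    im,d,P,r,o=cloud(n)
    roi=np.zeros(d.shape,bool)
    if n=="scene": roi[185:345,255:475]=1
    else: roi[150:320,245:420]=1
    hsv=cv2.cvtColor(im,cv2.COLOR_RGB2HSV);H,S,V=[hsv[...,i].astype(int) for i in range(3)]
    wood=roi&(S>70)&(V>120)&(abs(P[...,2]-.056)<.006)
    print(n,"floor z",np.median(P[wood][:,2]),wood.sum())
    F=plane(r,o,.056)
    rect=cv2.minAreaRect(F[wood][:,:2].astype(np.float32)*1000);print(rect,cv2.boxPoints(rect).tolist())
    dark=roi&(V<60)&(abs(P[...,2]-.07)<.006)
    G=plane(r,o,.07)
    rect=cv2.minAreaRect(G[dark][:,:2].astype(np.float32)*1000);print("dark",rect,cv2.boxPoints(rect).tolist())
    neutral=roi&(S<60)&(V>60)&(P[...,2]>.054)
    k,l,st,c=cv2.connectedComponentsWithStats(neutral.astype(np.uint8))
    T=plane(r,o,.063)
    for i in range(1,k):
        if st[i,4]>30:
            x,y,w,h,a=st[i];m=l==i
            p=plane(r[None,None] if 0 else r,o,.063)[m]
            rr=cv2.minEnclosingCircle(p[:,:2].astype(np.float32)*1000)
            print(st[i],rr,P[m][:,2].max())
E
```

```text
scene floor z 0.05567001223046936 10528
((573.5040893554688, -11.904251098632812), (347.510009765625, 237.72262573242188), 77.38406372070312) [[419.5619201660156, -155.50306701660156], [651.5449829101562, -207.42518615722656], [727.4462890625, 131.69456481933594], [495.46319580078125, 183.61668395996094]]
dark ((569.5655517578125, -47.19676208496094), (272.745361328125, 240.3990478515625), 77.16355895996094) [[422.0722961425781, -153.45668029785156], [656.46337890625, -206.86581420898438], [717.058837890625, 59.06315612792969], [482.667724609375, 112.4722900390625]]
[368 193  26  25 451] ((489.5465087890625, 83.34181213378906), 42.46230697631836) 0.7829500080314256
[310 229  19  15 219] ((490.98016357421875, -70.69729614257812), 21.301387786865234) 0.7829500080314256
[369 236  19  15 229] ((572.5194091796875, 0.5661438703536987), 21.067554473876953) 0.7829500080314256
[415 244  24  31 575] ((659.0552978515625, 40.4853515625), 41.42670822143555) 0.7829500080314256
[441 252  14  13  33] ((680.517333984375, 70.68389129638672), 18.4187068939209) 0.07171686355493567
[358 265  20  17 264] 
[... 477 characters left out ...]
 77.50440216064453) [[419.34832763671875, -153.58270263671875], [647.7897338867188, -204.20852661132812], [707.5693969726562, 65.53817749023438], [479.12799072265625, 116.16400146484375]]
[348 169  21  26 424] ((687.3443603515625, 43.49161148071289), 39.362342834472656) 0.7881393126246241
[257 187  23  25 291] ((503.79925537109375, 87.43504333496094), 37.41762924194336) 0.7881393126246241
[312 206  17  14 175] ((574.7330322265625, 5.009668827056885), 18.586402893066406) 0.07001352402800942
[352 219  18  15 194] ((624.1536254882812, -62.33726501464844), 18.659265518188477) 0.7881393126246241
[290 245  18  16 207] ((493.0989074707031, -66.22764587402344), 18.250137329101562) 0.7881393126246241
```

{"api": "carry_out", "payload": {
  "plan": [
    [2,-3.9,0,-0.09,1.6],
    [4,-7.8,0,-0.18,1.6],
    [6,-11.6,0,-0.27,1.6],
    [8,-15.5,0,-0.36,1.6],
    [10,-19.4,0,-0.45,1.6],
    [12,-23.2,0,-0.54,1.6],
    [14,-27.1,0,-0.63,1.6],
    [16,-31,0,-0.72,1.6],
    [18,-34.9,0,-0.81,1.6],
    [20,-38.7,0,-0.9,1.6],
    [22,-42.6,0,-0.99,1.6],
    [24,-46.5,0,-1.08,1.6],
    [26,-50.3,0,-1.17,1.6],
    [28,-54.2,0,-1.26,1.6],
    [30,-58,0,-1.34,1.6],
    [30,-58,0,-1.34,1.6],
    [30,-58,0,-1.34,1.6],
    [30,-58,0,-1.34,1.6]
  ]
}}

```text
clock: 2.0
position: [0.5707, -0.0159, 0.2914]
ee_rot: [-2.447, -1.968, 0.001]
force: [0.6, -0.1, -0.2]
width: 0.177
```

```bash
cat > look.py <<'E'
from h import *
import sys
def look(tag):
    s=arm.observe();im,d,P,r,o=cloud("wrist")
    cv2.imwrite(f"pics/{tag}.png",im[:,:,::-1])
    A=R.from_rotvec(s["ee_rot"]).as_matrix()
    print("t",round(s["clock"],2),"pos",s["position"].round(4),"toolx deg",round(np.degrees(np.arctan2(A[1,0],A[0,0])),2),"tilt",A[2,2].round(4),"w",round(s["width"],3),"F",s["force"].round(1))
    return s,im,d,P,r,o
if __name__=="__main__":
    s,im,d,P,r,o=look(sys.argv[1])
    print(np.median(P[200:280,300:340,2]))
    hsv=cv2.cvtColor(im,cv2.COLOR_RGB2HSV);H,S,V=[hsv[...,i].astype(int) for i in range(3)]
    dark=((V<60)&(abs(P[...,2]-.07)<.006))
    rect=cv2.minAreaRect(plane(r,o,.07)[dark][:,:2].astype(np.float32)*1000);print("dark",rect)
    neutral=((S<60)&(V>60)&(P[...,2]>.058)&(P[...,2]<.075)).astype(np.uint8)
    k,l,st,c=cv2.connectedComponentsWithStats(neutral)
    for i in range(1,k):
        if st[i,4]>150:
            p=plane(r,o,.066)[l==i];print(c[i].round(),st[i,4],cv2.minEnclosingCircle(p[:,:2].astype(np.float32)*1000))
E
python3 look.py w1
```

```text
t 2.0 pos [ 0.5707 -0.0159  0.2914] toolx deg 77.62 tilt -1.0 w 0.177 F [ 0.6 -0.1 -0.2]
0.05576539378121739
dark ((594.5354614257812, 85.58746337890625), (7.81422758102417, 226.3563690185547), 77.39693450927734)
[216.  82.] 301 ((510.12664794921875, 109.97535705566406), 33.09066390991211)
[434.  82.] 170 ((681.1267700195312, 70.13409423828125), 33.6276969909668)
[213. 126.] 2171 ((502.4316101074219, 76.64866638183594), 25.791194915771484)
[420. 137.] 367 ((670.9620361328125, 29.003376007080078), 18.185253143310547)
[321. 195.] 1126 ((573.9868774414062, 5.104033470153809), 17.357858657836914)
[393. 257.] 1075 ((623.1131591796875, -61.26850509643555), 18.19558334350586)
[249. 285.] 690 ((492.62518310546875, -63.69141387939453), 17.468395233154297)
```

View pics/w1.png

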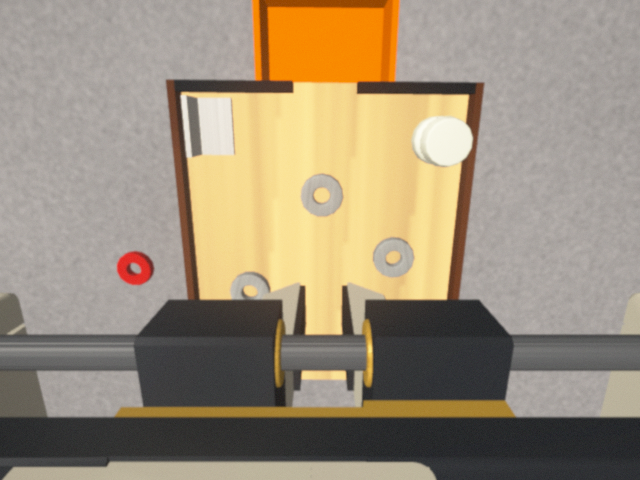

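{"api": "carry_out", "payload": {
  "plan": [
    [-0.7,-2.4,0,0,1.6],
    [-0.7,-2.4,-4,0,1.6],
    [-0.7,-2.4,-8,0,1.6],
    [-0.7,-2.4,-11,0,1.6],
    [-0.7,-2.4,-13.5,0,1.6],
    [-0.7,-2.4,-15,0,1.6],
    [-0.7,-2.4,-16,0,1.6],
    [-0.7,-2.4,-16.5,0,1.6],
    [-0.7,-2.4,-16.6,0,1.6],
    [-0.7,-2.4,-16.6,0,1.6],
    [-0.7,-2.4,-16.6,0,1.6]
  ]
}}

```text
clock: 3.15
position: [0.5642, -0.0395, 0.1263]
ee_rot: [-2.447, -1.969, -0.001]
force: [0.0, 0.3, -0.9]
width: 0.176
```

```bash
python3 look.py w2
```

```text
t 3.15 pos [ 0.5642 -0.0395  0.1263] toolx deg 77.66 tilt -1.0 w 0.176 F [ 0.   0.3 -0.9]
0.056276959252784114
dark ((517.242919921875, -16.385238647460938), (129.72962951660156, 122.0277099609375), 77.16405487060547)
[83. 60.] 11997 ((501.515625, 75.39920043945312), 26.88235855102539)
[539.  92.] 3785 ((669.93505859375, 28.49445343017578), 19.340715408325195)
[322. 206.] 4918 ((573.9090576171875, 5.014009475708008), 17.514253616333008)
[287. 291.] 248 ((549.33056640625, -27.1600284576416), 7.901393890380859)
[359. 291.] 265 ((583.3787841796875, -34.38062286376953), 7.550872802734375)
[470. 298.] 627 ((625.888916015625, -53.17683410644531), 16.520158767700195)
```

View pics/w2.png

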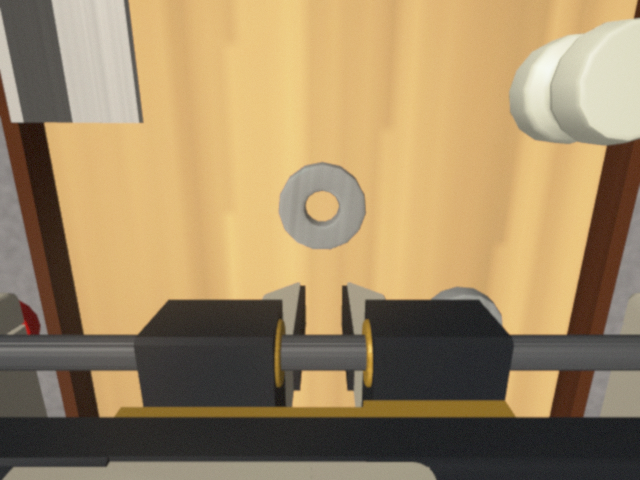

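{"api": "carry_out", "payload": {
  "plan": [
    [0,0,-0.2,0,1.6],
    [0.2,0.8,-0.2,0,1.6],
    [0.4,1.6,-0.2,0,1.6],
    [0.6,2.4,-0.2,0,1.6],
    [0.8,3.2,-0.2,0,1.6],
    [1.0,4.0,-0.2,0,1.6],
    [1.2,4.8,-0.2,0,1.6],
    [1.4,5.6,-0.2,0,1.6],
    [1.6,6.4,-0.2,0,1.6],
    [1.8,7.2,-0.2,0,1.6],
    [2.0,8.0,-0.2,0,1.6],
    [2.2,8.8,-0.2,0,1.6],
    [2.4,9.6,-0.2,0,1.6],
    [2.55,10.3,-0.2,0,1.6],
    [2.7,11.0,-0.2,0,1.6],
    [2.7,11.0,-0.2,0,1.6],
    [2.7,11.0,-0.2,0,1.6]
  ]
}}

```text
clock: 4.9
position: [0.5911, 0.0706, 0.1242]
ee_rot: [-2.446, -1.969, -0.001]
force: [-0.2, 0.5, -0.1]
width: 0.177
```

```bash
python3 look.py w3
```

```text
t 4.9 pos [0.5911 0.0706 0.1242] toolx deg 77.67 tilt -1.0 w 0.177 F [-0.2  0.5 -0.1]
0.024264490882499587
dark ((594.972900390625, 87.7726058959961), (10.687285423278809, 226.65695190429688), 77.17399597167969)
[118. 299.] 5294 ((508.62860107421875, 96.06352233886719), 31.499284744262695)
[285. 293.] 327 ((576.2615966796875, 84.36106872558594), 8.229363441467285)
[360. 293.] 347 ((611.0208129882812, 76.27449035644531), 8.244025230407715)
[523. 325.] 708 ((675.8153076171875, 45.20044708251953), 12.581525802612305)
[102. 376.] 438 ((490.74285888671875, 57.377471923828125), 13.379590034484863)
```

View pics/w3.png

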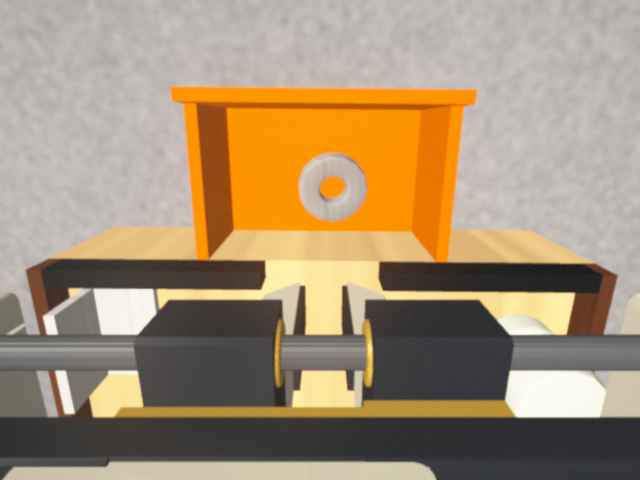

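{"api": "carry_out", "payload": {
  "plan": [
    [0,0,3,0,1.6],
    [0,0,6.6,0,1.6],
    [0.4,-1.7,8,0.1,1.6],
    [1.2,-5,8,0.2,1.6],
    [2.2,-9,8,0.3,1.6],
    [3.2,-13,8,0.4,1.6],
    [4.2,-17.1,8,0.47,1.6],
    [4.2,-17.1,8,0.47,1.6],
    [4.2,-17.1,8,0.47,1.6],
    [4.2,-17.1,6,0.47,1.6],
    [4.2,-17.1,4,0.47,1.6],
    [4.2,-17.1,2.5,0.47,1.6],
    [4.2,-17.1,2,0.47,1.6],
    [4.2,-17.1,2,0.47,1.6],
    [4.2,-17.1,2,0.47,1.6]
  ]
}}

```text
clock: 6.45
position: [0.6335, -0.1006, 0.1449]
ee_rot: [-1.921, -2.485, -0.001]
force: [-0.0, 0.6, 0.4]
width: 0.175
```

```bash
cat > look2.py <<'E'
from look import *
s,im,d,P,r,o=look(sys.argv[1])
G=np.array([594.5,85.6]);e=np.radians(77.4);Y=np.array([np.cos(e),np.sin(e)]);X=np.array([Y[1],-Y[0]])
A=R.from_rotvec(s["ee_rot"]).as_matrix();t=s["position"][:2]*1000
g=lambda p:np.round([(p-G)@X,(p-G)@Y],1)
print("tcp gate",g(t))
hsv=cv2.cvtColor(im,cv2.COLOR_RGB2HSV);S,V=hsv[...,1],hsv[...,2]
m=((S<60)&(V>60)&(P[...,2]>.058)&(P[...,2]<.075)).astype(np.uint8)
k,l,st,c=cv2.connectedComponentsWithStats(m)
for i in range(1,k):
    if st[i,4]>300:
        q=plane(r,o,.066)[l==i][:,:2].astype(np.float32)*1000;p,rad=cv2.minEnclosingCircle(q);p=np.array(p)
        print(c[i].round(),st[i,4],"gate",g(p),"tool xy",((p-t)@A[:2,:2]).round(1),"r",round(rad,1))
E
python3 look2.py w4
```

```text
t 6.45 pos [ 0.6335 -0.1006  0.1449] toolx deg 104.59 tilt -1.0 w 0.175 F [-0.   0.6  0.4]
tcp gate [  78.6 -173.2]
[470.  44.] 2230 gate [ 87.  -44.7] tool xy [110.4  66.2] r 18.2
[ 35. 145.] 4749 gate [ -63.  -170.2] tool xy [  67.4 -124.6] r 19.1
[321. 210.] 3908 gate [  60.2 -137.9] tool xy [39.8 -0.3] r 17.7
```

{"api": "carry_out", "payload": {
  "plan": [
    [0,0,-1.2,0,1.6],
    [0,0,-2,0,1.6],
    [0,0,-2.1,0,1.6],
    [-0.2,0.9,-2.1,0,1.6],
    [-0.5,1.8,-2.1,0,1.6],
    [-0.7,2.7,-2.1,0,1.6],
    [-0.9,3.6,-2.1,0,1.6],
    [-1.2,4.5,-2.1,0,1.6],
    [-1.4,5.4,-2.1,0,1.6],
    [-1.7,6.3,-2.1,0,1.6],
    [-1.9,7.2,-2.1,0,1.6],
    [-2.1,8.1,-2.1,0,1.6],
    [-2.4,9.0,-2.1,0,1.6],
    [-2.6,9.9,-2.1,0,1.6],
    [-2.9,10.8,-2.1,0,1.6],
    [-3.1,11.7,-2.1,0,1.6],
    [-3.3,12.5,-2.1,0,1.6],
    [-3.5,13.1,-2.1,0,1.6],
    [-3.5,13.3,-2.1,0,1.6],
    [-3.5,13.3,-2.1,0,1.6]
  ]
}}

```text
clock: 8.5
position: [0.5985, 0.0327, 0.1241]
ee_rot: [-1.921, -2.486, -0.001]
force: [-1.0, 0.5, 0.2]
width: 0.178
```

```bash
python3 look2.py w5
```

```text
t 8.5 pos [0.5985 0.0327 0.1241] toolx deg 104.61 tilt -1.0 w 0.178 F [-1.   0.5  0.2]
tcp gate [ 15.4 -50.8]
[105. 145.] 10482 gate [-88.5 -30.1] tool xy [ 65.9 -83. ] r 29.6
[324. 257.] 5514 gate [  8.  -34.9] tool xy [17.5  0.6] r 27.5
[ 65. 410.] 547 gate [ -66.  -149.1] tool xy [ -50.2 -117.4] r 11.3
```

{"api": "carry_out", "payload": {
  "plan": [
    [0.25,-1.0,0,0,1.6],
    [0.5,-1.95,0,0,1.6],
    [0.5,-1.95,0,-0.12,1.6],
    [0.5,-1.95,0,-0.24,1.6],
    [0.5,-1.95,0,-0.36,1.6],
    [0.5,-1.95,0,-0.475,1.6],
    [-0.5,-1.6,0,-0.475,1.6],
    [-1.6,-1.3,0,-0.475,1.6],
    [-1.6,-1.3,0,-0.475,1.6],
    [-1.6,-1.3,0,-0.475,1.6]
  ]
}}

```text
clock: 9.55
position: [0.5822, 0.0193, 0.1243]
ee_rot: [-2.451, -1.966, -0.001]
force: [0.1, -0.2, 0.2]
width: 0.177
```

```bash
python3 look2.py w6
```

```text
t 9.55 pos [0.5822 0.0193 0.1243] toolx deg 77.46 tilt -1.0 w 0.177 F [ 0.1 -0.2  0.2]
tcp gate [  2.5 -67.4]
[ 93. 220.] 9556 gate [-90.1 -29.3] tool xy [ 38.2 -92.5] r 29.9
[326. 219.] 4938 gate [  4.2 -26.6] tool xy [40.8  1.8] r 17.6
[512. 235.] 3137 gate [ 86.3 -37.5] tool xy [29.8 83.8] r 20.0
[360. 293.] 334 gate [ 20.8 -57.9] tool xy [ 9.5 18.3] r 8.2
[286. 293.] 314 gate [-14.3 -57.4] tool xy [ 10.  -16.7] r 7.6
```

{"api": "carry_out", "payload": {
  "plan": [
    [0.3,0.6,0,0,1.6],
    [0.4,1.3,0,0,1.6],
    [0.5,2.1,0,0,1.6],
    [0.6,2.8,0,0,1.6],
    [0.7,3.6,0,0,1.6],
    [0.85,4.4,0,0,1.6],
    [1.0,5.1,0,0,1.6],
    [1.0,5.1,0,0,1.6],
    [1.0,5.1,0,0,1.6]
  ]
}}

```text
clock: 10.5
position: [0.5926, 0.0704, 0.1243]
ee_rot: [2.45, 1.965, 0.002]
force: [-0.8, 0.6, -0.2]
width: 0.175
```

```bash
python3 look2.py w7
```

```text
t 10.5 pos [0.5926 0.0704 0.1243] toolx deg 77.47 tilt -1.0 w 0.175 F [-0.8  0.6 -0.2]
tcp gate [  1.4 -15.2]
[114. 301.] 5101 gate [-86.8  -8.6] tool xy [  6.7 -88.2] r 31.5
[286. 293.] 334 gate [-15.7  -5.4] tool xy [  9.9 -17.2] r 8.2
[361. 292.] 337 gate [19.7 -5.2] tool xy [10.  18.3] r 8.0
[521. 325.] 685 gate [ 88.9 -21.7] tool xy [-6.6 87.5] r 12.3
[101. 376.] 508 gate [-94.4 -50.2] tool xy [-34.8 -95.8] r 14.3
```

View pics/w7.png

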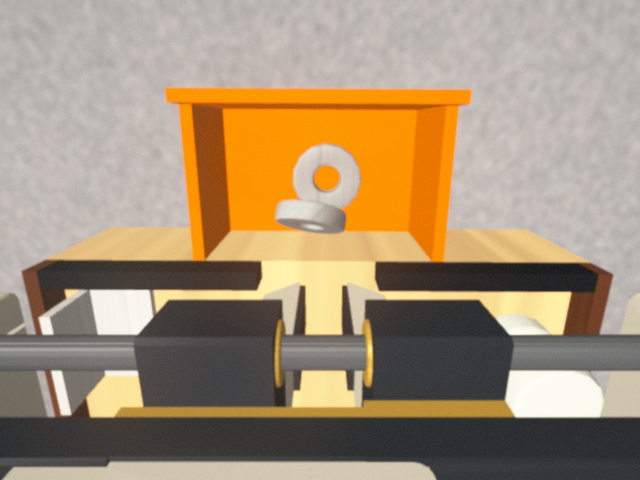

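{"api": "carry_out", "payload": {
  "plan": [
    [0,0,3,0,1.6],
    [0,0,6.6,0,1.6],
    [-0.8,-1.2,8,-0.05,1.6],
    [-3,-4,8,-0.1,1.6],
    [-5.5,-7.5,8,-0.2,1.6],
    [-8,-11,8,-0.3,1.6],
    [-10.5,-14.2,8,-0.4,1.6],
    [-12.2,-16.5,8,-0.43,1.6],
    [-12.2,-16.5,8,-0.43,1.6],
    [-12.2,-16.5,8,-0.43,1.6],
    [-12.2,-16.5,5,-0.43,1.6],
    [-12.2,-16.5,3,-0.43,1.6],
    [-12.2,-16.5,2,-0.43,1.6],
    [-12.2,-16.5,2,-0.43,1.6],
    [-12.2,-16.5,2,-0.43,1.6]
  ]
}}

```text
clock: 12.05
position: [0.4711, -0.0949, 0.1447]
ee_rot: [2.813, 1.397, 0.002]
force: [-0.8, 0.3, 0.5]
width: 0.176
```

```bash
python3 look2.py w8
```

```text
t 12.05 pos [ 0.4711 -0.0949  0.1447] toolx deg 52.83 tilt -1.0 w 0.176 F [-0.8  0.3  0.5]
tcp gate [ -81.1 -203. ]
[321. 220.] 3838 gate [ -66.7 -170.5] tool xy [35.6 -0.5] r 17.7
```

View pics/w8.png

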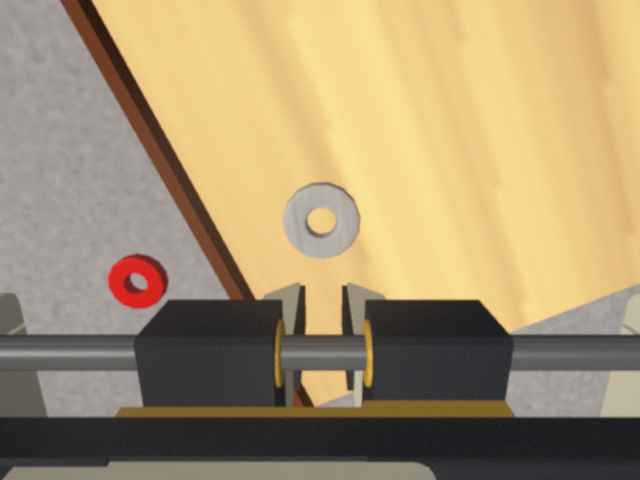

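{"api": "carry_out", "payload": {
  "plan": [
    [0.2,0.2,-1,0,1.6],
    [0.2,0.2,-2,0,1.6],
    [0.2,0.2,-2.1,0,1.6],
    [0.7,0.9,-2.1,0,1.6],
    [1.3,1.7,-2.1,0,1.6],
    [1.9,2.5,-2.1,0,1.6],
    [2.5,3.3,-2.1,0,1.6],
    [3.2,4.2,-2.1,0,1.6],
    [3.8,5.0,-2.1,0,1.6],
    [4.5,5.9,-2.1,0,1.6],
    [5.1,6.7,-2.1,0,1.6],
    [5.8,7.6,-2.1,0,1.6],
    [6.4,8.4,-2.1,0,1.6],
    [7.1,9.3,-2.1,0,1.6],
    [7.7,10.1,-2.1,0,1.6],
    [8.4,11.0,-2.1,0,1.6],
    [9.0,11.8,-2.1,0,1.6],
    [9.6,12.6,-2.1,0,1.6],
    [10.0,13.2,-2.1,0,1.6],
    [10.1,13.35,-2.1,0,1.6]
  ]
}}

```text
clock: 14.1
position: [0.5728, 0.0396, 0.1239]
ee_rot: [2.812, 1.398, 0.003]
force: [-0.2, -1.0, 0.3]
width: 0.171
```

```bash
python3 look2.py w9
```

```text
t 14.1 pos [0.5728 0.0396 0.1239] toolx deg 52.88 tilt -1.0 w 0.171 F [-0.2 -1.   0.3]
tcp gate [-11.2 -49.6]
[517. 184.] 3184 gate [ 86.7 -36.9] tool xy [52.2 83.7] r 19.4
[321. 258.] 5404 gate [ -3.  -33.8] tool xy [17.8  0.8] r 27.2
[137. 269.] 385 gate [-72.4   0.5] tool xy [ 20.2 -76.5] r 11.0
[123. 311.] 2874 gate [-93.2 -11.6] tool xy [  0.6 -90.5] r 24.3
[130. 382.] 505 gate [-106.3  -45.8] tool xy [-35.9 -88.2] r 9.8
```

{"api": "carry_out", "payload": {
  "plan": [
    [-0.6,-0.8,0,0,1.6],
    [-1.2,-1.6,0,0,1.6],
    [-1.2,-1.6,0,0.11,1.6],
    [-1.2,-1.6,0,0.22,1.6],
    [-1.2,-1.6,0,0.33,1.6],
    [-1.2,-1.6,0,0.43,1.6],
    [-0.3,-1.8,0,0.43,1.6],
    [0.7,-1.95,0,0.43,1.6],
    [0.7,-1.95,0,0.43,1.6],
    [0.7,-1.95,0,0.43,1.6]
  ]
}}

```text
clock: 15.15
position: [0.5798, 0.0194, 0.1237]
ee_rot: [2.451, 1.964, 0.003]
force: [-0.7, 0.1, 0.4]
width: 0.176
```

```bash
python3 look2.py w10
```

```text
t 15.15 pos [0.5798 0.0194 0.1237] toolx deg 77.4 tilt -1.0 w 0.176 F [-0.7  0.1  0.4]
tcp gate [  0.1 -67.8]
[ 97. 219.] 9512 gate [-90.4 -28.7] tool xy [ 39.1 -90.5] r 30.1
[319. 215.] 5005 gate [ -0.6 -25.4] tool xy [42.5 -0.7] r 17.7
[518. 234.] 3233 gate [ 86.3 -37.5] tool xy [30.4 86.2] r 19.9
[360. 293.] 360 gate [ 18.2 -58. ] tool xy [ 9.8 18.1] r 8.2
[286. 293.] 334 gate [-16.7 -57.7] tool xy [ 10.1 -16.8] r 7.8
```

{"api": "carry_out", "payload": {
  "plan": [
    [0.2,0.8,0,0,1.6],
    [0.35,1.5,0,0,1.6],
    [0.5,2.2,0,0,1.6],
    [0.65,2.9,0,0,1.6],
    [0.8,3.6,0,0,1.6],
    [1.0,4.4,0,0,1.6],
    [1.2,5.15,0,0,1.6],
    [1.2,5.15,0,0,1.6],
    [1.2,5.15,0,0,1.6],
    [1.2,5.15,0,0,1.6],
    [1.2,5.15,0,0,1.6],
    [1.2,5.15,0,0,1.6]
  ]
}}

```text
clock: 16.4
position: [0.5914, 0.0707, 0.1237]
ee_rot: [2.451, 1.964, 0.002]
force: [-0.6, -0.6, 0.4]
width: 0.171
```

```bash
python3 look2.py w11
```

```text
t 16.4 pos [0.5914 0.0707 0.1237] toolx deg 77.4 tilt -1.0 w 0.171 F [-0.6 -0.6  0.4]
tcp gate [  0.2 -15.2]
[117. 301.] 5161 gate [-84.9  -9.4] tool xy [  5.8 -85.1] r 33.1
[285. 293.] 345 gate [-17.   -4.7] tool xy [ 10.5 -17.2] r 8.2
[361. 293.] 368 gate [18.6 -5.2] tool xy [10.  18.3] r 8.2
[523. 325.] 713 gate [ 88.3 -21.5] tool xy [-6.3 88.1] r 12.7
[103. 377.] 562 gate [-94.6 -50.1] tool xy [-34.9 -94.8] r 14.0
```

View pics/w11.png

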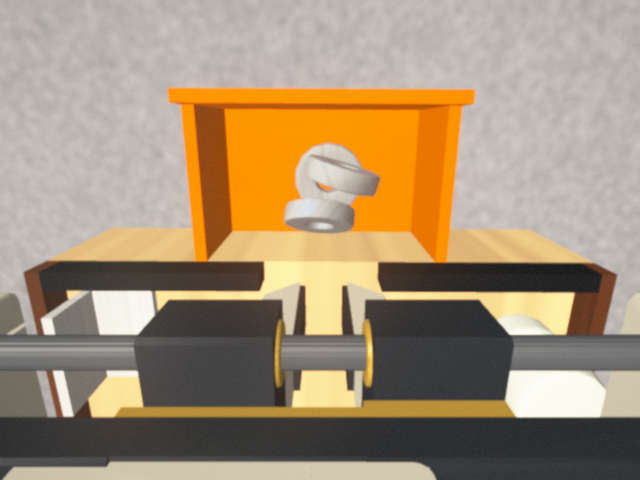

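{"api": "carry_out", "payload": {
  "plan": [
    [0,0,3,0,1.6],
    [0,0,7,0,1.6],
    [0,0,11,0,1.6],
    [-0.5,-2,14,0,1.6],
    [-1,-4,16,0,1.6],
    [-1,-4,16,0,1.6],
    [-1,-4,16,0,1.6],
    [-1,-4,16,0,1.6],
    [-1,-4,16,0,1.6],
    [-1,-4,16,0,1.6]
  ]
}}

```text
clock: 17.45
position: [0.5812, 0.0316, 0.2828]
ee_rot: [-2.451, -1.966, -0.0]
force: [-0.3, -0.3, 0.9]
width: 0.172
```

```bash
python3 - <<'E'
import sys
from look import *
G=np.array([594.5,85.6]);e=np.radians(77.4);Y=np.array([np.cos(e),np.sin(e)]);X=np.array([Y[1],-Y[0]])
prev=None
for t in("f1","f2"):
    s,im,d,P,r,o=look(t)
    hsv=cv2.cvtColor(im,cv2.COLOR_RGB2HSV);S,V=hsv[...,1],hsv[...,2]
    q=P[...,:2]*1000-G;gx,gy=q@X,q@Y
    m=(abs(gx)<50)&(gy>2)&(gy<70)&(S<80)&(V>60)
    print("slot gray",m.sum(),"z pct mm",np.percentile(P[m][:,2]*1000,[1,50,99]).round(1),"x",gx[m].min().round(),gx[m].max().round(),"y",gy[m].min().round(),gy[m].max().round())
    if prev is not None: print("mean diff",np.abs(im.astype(int)-prev)[m].mean())
    prev=im.astype(int)
im,_=arm.get_image("side");im2,_=arm.get_image("scene")
cv2.imwrite("pics/final.png",np.hstack([cv2.resize(im[130:430,200:500],(400,400)),cv2.resize(im2[150:400,140:490],(400,286))[:286] if 0 else cv2.resize(im2[150:400,140:490],(400,400))])[:,:,::-1])
crop=cv2.imread("pics/f2.png")
for n,a in(("scene",im2),("side",im)):
    b=cv2.imread(f"pics/{n}0.png")[:,:,::-1];df=(np.abs(a.astype(int)-b).max(2)>60).astype(np.uint8)
    k,l,st,c=cv2.connectedComponentsWithStats(df);print(n,[(c[i].round().tolist(),int(st[i,4])) for i in range(1,k) if st[i,4]>25])
E
```

```text
t 17.45 pos [0.5812 0.0316 0.2828] toolx deg 77.47 tilt -1.0 w 0.172 F [-0.3 -0.3  0.9]
slot gray 2657 z pct mm [ 14.2  40.3 374.9] x -18.0 21.0 y 6.0 52.0
t 17.5 pos [0.5813 0.0314 0.2829] toolx deg 77.46 tilt -1.0 w 0.177 F [ 0.2  0.8 -0.7]
slot gray 2678 z pct mm [ 14.3  40.7 375.1] x -49.0 21.0 y 3.0 52.0
mean diff 2.1731391585760518
scene [([249.0, 7.0], 98), ([417.0, 31.0], 2393), ([460.0, 4.0], 160), ([177.0, 9.0], 46), ([165.0, 29.0], 61), ([246.0, 31.0], 29), ([171.0, 52.0], 86), ([246.0, 64.0], 44), ([405.0, 115.0], 3596), ([177.0, 86.0], 53), ([386.0, 96.0], 37), ([319.0, 236.0], 214), ([434.0, 238.0], 85), ([377.0, 243.0], 218), ([366.0, 273.0], 183)]
side [([305.0, 5.0], 200), ([316.0, 54.0], 351), ([342.0, 74.0], 52), ([305.0, 81.0], 39), ([295.0, 99.0], 327), ([337.0, 108.0], 116), ([307.0, 113.0], 132), ([310.0, 181.0], 26), ([4.0, 224.0], 67), ([320.0, 218.0], 33)]
```

View pics/f2.png

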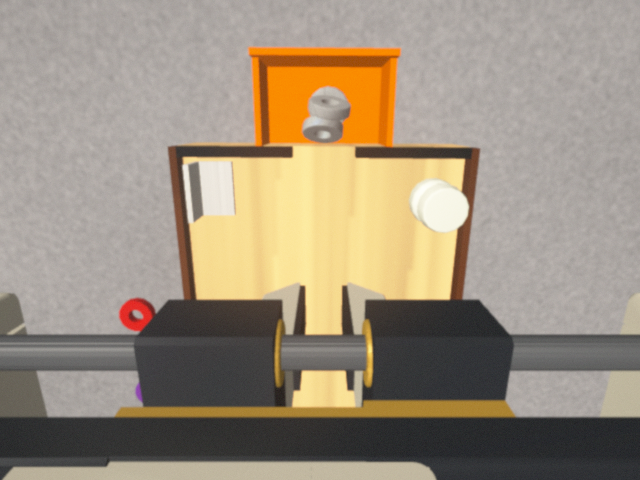

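```bash
python3 - <<'E'
from look import *
G=np.array([594.5,85.6]);e=np.radians(77.4);Y=np.array([np.cos(e),np.sin(e)]);X=np.array([Y[1],-Y[0]])
s,im,d,P,r,o=look("f3")
hsv=cv2.cvtColor(im,cv2.COLOR_RGB2HSV);S,V=hsv[...,1],hsv[...,2]
m=(S<80)&(V>50)&(P[...,2]<.075);m[:85]=0;m[146:]=0;m[:,:298]=0;m[:,360:]=0
q=P[...,:2]*1000-G;gx,gy=q@X,q@Y
for v in range(86,146,4):
    i=np.where(m[v])[0]
    if len(i):print(v,i.min(),i.max(),"z",(P[v,i,2]*1000).round()[::4].astype(int),"y",gy[v,i].mean().round(1),"x",gx[v,i].mean().round(1))
E
```

```text
t 17.65 pos [0.5814 0.031  0.2834] toolx deg 77.42 tilt -1.0 w 0.175 F [ 0.1 -1.   0.3]
90 317 338 z [15 16 16 16 15 16] y 49.6 x 3.9
94 313 342 z [15 17 15 15 15 16 15 16] y 46.3 x 4.2
98 310 345 z [35 34 33 29 27 24 25 23 17] y 42.4 x 3.9
102 309 347 z [40 43 41 41 27 27 28 31 33 31] y 38.8 x 4.2
106 308 348 z [35 45 47 50 49 47 46 46 43 41] y 35.2 x 4.4
110 309 347 z [39 44 46 48 50 50 50 49 47 43] y 32.1 x 3.9
114 310 347 z [15 44 47 49 48 48 49 46 44 42] y 29.1 x 4.4
118 307 343 z [33 36 39 39 39 48 48 48 46 41] y 26.0 x 1.5
122 304 340 z [30 35 38 40 39 41 40 36 36 31] y 22.9 x -0.9
126 303 340 z [29 34 39 39 39 39 39 39 36 34] y 19.7 x -1.3
130 302 340 z [28 31 31 32 16 16 34 34 34 34] y 16.4 x -1.8
134 304 340 z [23 24 25 21 18 18 21 28 28 28] y 12.9 x -0.9
138 309 337 z [18 16 19 18 19 19 19 21] y 9.4 x -0.0
```

```bash
python3 -c "
from cell import arm
print(arm.sign_off())"
```

```text
the job is handed in; nothing more can be done
None
```

All three washers are in the orange slot. I pushed them in one at a time with the fingertips set 16 mm apart, so each washer sat between them. The two off to the sides went diagonally to the front of the gate first, then straight through.

**Last checks:**
- **Washers:** The last wrist depth picture shows all three in the slot, at about x -2 to 4 mm and y 9 to 50 mm from the gate. One lies flat and two lean on it. Their highest point is about 50 mm above the table, 6 mm below the tray floor. I put the highest washer's centre at roughly 35 mm, under the 44 mm limit; this is an estimate, not a direct measurement.
- **At rest:** Two pictures 0.05 s apart looked the same, so the washers appeared to be at rest.
- **Other objects:** Comparing the scene and side cameras before and after showed no change at the insulator, the angle or the screwdriver. The insulator is still upright.
- **Hand:** It is clear, about 16 cm above where it pushed, with no contact force. The clock read 17.65 s.

**Disagreement:** The fixed cameras and the wrist camera placed the gate and washers 3 to 6 mm apart. I used the wrist camera's values throughout, and the pushes went where they predicted.

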